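# Mount the brass drum in the post holder

## Task

Take the brass drum out of the wooden rack and slide its shank down into the blue post holder, past the side spring plunger, until the drum sits fully home on the steel collar, ready for engraving. Leave the copper and the steel drum standing in the rack.

Things in the scene. Friction and masses are not known exactly. Their poses are not given: they have to be found in the camera images.
- brass_drum: Drum to mount: yellow brass cylinder, 44 mm across, wooden disc in its top, on a round steel shank 14 mm thick; 0.3 kg. Origin: lower tip of the shank; z up along the axis. Shank z = 0 to 70 mm (lowest 13 mm tapered), drum 70 to 120 mm. Starts upright in one of 3 bores (row, 90 mm apart) of a wooden rack 50 mm high, 70 x 250 mm; the shank is 40 mm deep, loose, its tip 10 mm above the bench.
- copper_drum: The same drum in reddish copper, standing in another bore of the rack; a bystander. Same size and origin as the brass drum.
- steel_drum: The same drum in grey steel, standing in another bore of the rack; a bystander. Same size and origin as the brass drum.
- holder: Post holder fixed to the bench: blue block 56 x 56 mm, foot 84 x 96 mm, round steel collar on top. Origin: on the bench, on the axis of the upright bore; x towards the plunger. Collar top z = 76 mm; funnel mouth 34 mm wide, narrowing to the 17 mm bore at z = 62 mm; bore open down to the bench. Home: the drum's underside rests on the collar top, the drum's origin then at z = 6 mm.
- plunger (a joint): Spring plunger in the holder's +x side, z = 35 mm, red knob outside to 66 mm from the bore axis; its round nose reaches into the bore. Value in m: 0 sprung in, growing as the nose is pushed outwards (0.002 to 0.006 with a shank in). 1000 N/m, 6 N preload: push the shank past it with about 10 to 20 N; it stops the drum from sinking home by its own weight.
There are look-alikes about, which are no part of the job. Of the things shaped like the brass_drum, the yellow one is meant. Several things have the shape of the holder; the one meant has the colours described above.

How it is judged:
By the outcome, as a careful person would: the job done as asked, in the order asked, and still so for the second after the job is handed in, with the robot touching nothing.
It also fails if it takes over 40 s, if anything falls off the work surface, if the arm or the gripper's body presses on something with over 40 N, if the wrist force passes 120 N, or if a joint passes its speed limit or range.

## Robot

A 7-joint arm with a two-finger parallel gripper is mounted at the origin on the work surface. World frame = base frame: x ahead of the robot, y to its left, z up, the work surface at z = 0. Lengths are in m, angles in rad, forces in N, time in s.
With the tool pointing down it reaches from about 0.4 to 0.875 m from the base axis. Payload 19.3 kg.
Tool frame: the origin (TCP) lies at the very end of the fingers, on their centre line; the grasp point (between the pads) lies 19 mm behind it; z points along the fingers, y is the direction in which the jaws open and shut (so a half turn about z gives the same grasp; the last joint's range is limited). The gripper opens to 85 mm and grips with 20 to 120 N. Pads are 22 mm wide; open, the fingers measure 114 mm over their backs; the gripper's body (76 mm by 85 mm) begins 54 mm behind the grasp point. The pads swing forward as they close: fully open they stand 13 mm farther back than shut.
Start: joints at [1.17, 0.521, -0.036, 1.599, 0.021, 1.021, -0.113], TCP at [0.203, -0.591, 0.207] pointing down, gripper open.
Joint ranges: [-2.91, 2.91], [-0.3, 2.13], [-1.5, 1.42], [0.17, 2.43], [-1.26, 4.41], [0.16, 1.93], [-2.52, 2.52]. Speed limits (rad/s): [1.89, 1.89, 2.39, 2.39, 3.01, 3.01, 3.01].

## Interface

Orientations are given as [roll, pitch, yaw] about the fixed x, y, z axes, in that order (R = Rz(yaw) Ry(pitch) Rx(roll)).
In Python, from workcell import telemetry, imaging, ticket gives the robot as it stands.
- The arm moves only by the tool carry_out, never from a script. Its argument "series" is a list of rows, each a list of 7 numbers: the shift along the tool's x, y, z in m, then the turn, a rotation vector about the tool's x, y, z in rad, then the closure in counts, from 0 (fully open) to 255 (shut). In form: [[tx, ty, tz, ax, ay, az, jaw], ...]. A call has 1 to 10 rows; each row is the pose to reach, as a shift and turn from the pose commanded when the call began, along the tool's axes at that moment; what a row does not reach only later rows make up. A row lasts 1/8 s, in which the tool goes at most 62.5 mm and 10.7 degrees, less where a joint would pass 70% of its speed; a pose out of reach is approached as far as the arm can. A call with a gripper value outside its range is refused whole. The fingers move at their own pace and stop on an object; "force" is the grip in N (left out, the last holds). Time passes only in rows, so rows that repeat a pose let the fingers close. It gives the time, the measured TCP pose, the force and the opening at its end, in the units of the state.
- telemetry.observe(): the state, without advancing time (a new reading comes with each control period).
- imaging.grab_frame(name): name is "side" or "top"; returns (picture, depth): 400x640x3 uint8, blue, green, red; 400x640 float32, m along the optical axis (not along the pixel's ray), 0 where there is no reading.
- imaging.camera_info(name): a dict with "mtx" (3x3 intrinsics, pixels), "dist_coeffs" ([k1, k2, p1, p2, k3] as OpenCV has them; the pictures are not rectified), "extrinsics" (4x4, takes a point from camera to world coordinates). Camera axes: x right, y down, z forward; pixel columns grow to the right and rows downward; lengths in m; the calibration is good to about 2 mm. A picture is of the moment at which its call begins. camera_info takes no time and is no camera call.
- ticket.job_done(): hands the job in, once; it reports no verdict.
The state is a dict: "clock": time; "qpos": joint angles; "qd": joint speeds; "joint_efforts": joint torques, N m; "position": TCP position; "tool_rot": TCP orientation; "force": force on the tool from outside, world axes, zero at the start; "moment": the same for the moment, N m; "grip_width": finger opening in m.
Only numpy, scipy, OpenCV 4.12 (cv2) and the standard library are available. Lean on these libraries where they do the work, as an engineer would, in place of code of your own. Each camera call takes 0.05 s, during which the arm holds its last target.

## Working session

There is one attempt and no reset: what is moved stays moved. The work goes in short steps, Python scripts to look and compute and a tool call to move; the robot and the scene stay as the last step left them, time stands still between calls to the robot, and variables do not carry over. Pictures are saved under pics/ and viewed, and the job is handed in when it is done.

Besides the shell and the picture viewer there is one more tool, called as name(argument=value, ...), one argument or row to a line, values as JSON. carry_out: Moves the arm, as the interface text tells. Its arguments: {"type":"object","properties":{"series":{"type":"array"},"force":{"type":"number"}},"required":["series"]}

```bash
ls; mkdir -p pics; python3 - <<'E'
from workcell import telemetry, imaging
import cv2,numpy as np
print(telemetry.observe())
for n in("side","top"):
    p,d=imaging.grab_frame(n); cv2.imwrite(f"pics/{n}0.png",p); np.savez(f"pics/{n}0.npz",p=p,d=d)
    i=imaging.camera_info(n); print(n,i)
E
```

```text
pics
{'clock': 0.0, 'qpos': array([ 1.16980898,  0.52204219, -0.03631657,  1.59996699,  0.02124061,
        1.0211202 , -0.11279074]), 'qd': array([-0.00021018, -0.00042624, -0.0006455 , -0.00120772, -0.00185501,
       -0.00119599, -0.00085143]), 'joint_efforts': array([ 1.02421258e-03, -9.27103472e+01,  1.97928675e+00, -3.69930947e+01,
        1.76175381e-02,  8.13281484e-03,  4.65598521e-05]), 'position': array([ 0.20282365, -0.59080058,  0.20632302]), 'tool_rot': array([-3.14044812e+00,  1.21852159e-04,  3.30797800e-01]), 'force': array([0.07589153, 0.78292194, 0.04596801]), 'moment': array([-0.00350296,  0.04177553,  0.01763313]), 'grip_width': 0.08536726555112957}
side {'mtx': array([[370.00181209,   0.        , 319.17525657],
       [  0.        , 370.00181209, 194.78716119],
       [  0.        ,   0.        ,   1.        ]]), 'dist_coeffs': array([-0.08186073,  0.        ,  0.        ,  0.        ,  0.        ]), 'extrinsics': array([[-0.8839335 , -0.35073727,  0.30926515,  0.20062406],
       [-0.46756289,  0.65328648, -0.59548445,  0.5335063 ],
       [ 0.00681985, -0.67096956, -0.74145353,  0.73488002],
       [ 0.        ,  0.        ,  0.        ,  1.        ]])}
top {'mtx': array([[373.92530153,   0.        , 323.18778656],
       [  0.        , 373.92530153, 200.4309285 ],
       [  0.        ,   0.        ,   1.        ]]), 'dist_coeffs': array([-0.0585562,  0.       ,  0.       ,  0.       ,  0.       ]), 'extrinsics': array([[ 1.26270813e-02, -9.90017705e-01,  1.40376281e-01,
         3.71594977e-01],
       [-9.99916575e-01, -1.28839031e-02, -9.20840897e-04,
        -5.67680819e-02],
       [ 2.72024319e-03, -1.40352943e-01, -9.90097799e-01,
         9.51907618e-01],
       [ 0.00000000e+00,  0.00000000e+00,  0.00000000e+00,
         1.00000000e+00]])}
```

View pics/side0.png

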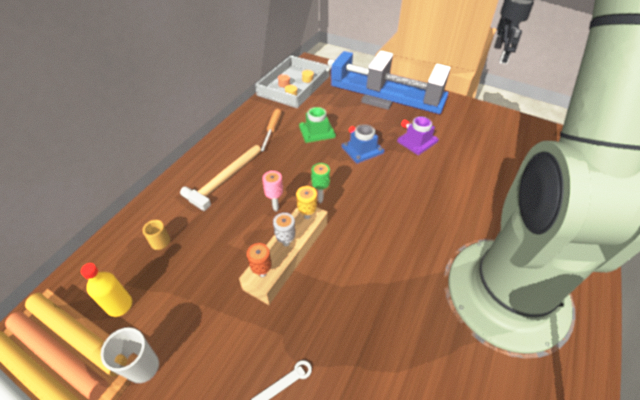

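View pics/top0.png

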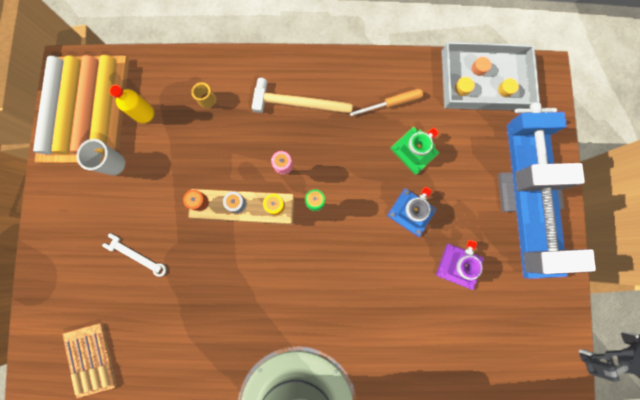

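The top view shows the brass drum at about (273,204), at the right end of the rack, with steel at (233,202) and copper at (193,200). A green look-alike stands at (315,200). The blue holder's collar is at about (417,209), with its red knob at (426,192). In the side view, brass is at (307,200) and the blue holder at (364,138). Next I'll zoom in and measure.

```bash
cat > h.py <<'E'
import numpy as np,cv2
from workcell import imaging
def ray(n,uv):
    i=imaging.camera_info(n);x=cv2.undistortPoints(np.array(uv,float).reshape(-1,1,2),i["mtx"],i["dist_coeffs"]).reshape(-1,2)
    T=i["extrinsics"];d=np.c_[x,np.ones(len(x))]@T[:3,:3].T
    return T[:3,3],d
def plane(n,uv,z):
    o,d=ray(n,uv);return o+d*((z-o[2])/d[:,2])[:,None]
def pts(n,uv,dep):
    o,d=ray(n,uv);return o+d*np.asarray(dep)[:,None]
def tri(a,b):
    A=np.zeros((3,3));B=np.zeros(3)
    for n,uv in(("side",a),("top",b)):
        o,d=ray(n,[uv]);d=d[0]/np.linalg.norm(d[0]);M=np.eye(3)-np.outer(d,d);A+=M;B+=M@o
    return np.linalg.solve(A,B)
def proj(n,P):
    i=imaging.camera_info(n);T=np.linalg.inv(i["extrinsics"])
    return cv2.projectPoints(np.array(P,float).reshape(-1,1,3),cv2.Rodrigues(T[:3,:3])[0],T[:3,3],i["mtx"],i["dist_coeffs"])[0].reshape(-1,2)
E
python3 - <<'E'
import numpy as np,cv2
from h import *
S=np.load("pics/side0.npz");T=np.load("pics/top0.npz")
def crop(p,x,y,w,h,k):return cv2.resize(p[y:y+h,x:x+w],None,fx=k,fy=k,interpolation=cv2.INTER_NEAREST)
cv2.imwrite("pics/c1.png",np.vstack([np.hstack([crop(S["p"],285,160,50,50,8),crop(T["p"],250,180,50,50,8)])]))
cv2.imwrite("pics/c2.png",np.hstack([crop(S["p"],340,115,50,50,8),crop(T["p"],387,180,50,50,8)]))
for n,D,box in(("side",S,(290,175,330,225)),("top",T,(255,185,292,222))):
    x0,y0,x1,y1=box;g=np.mgrid[y0:y1,x0:x1].reshape(2,-1)[::-1].T
    dep=D["d"][g[:,1],g[:,0]];P=pts(n,g,dep)
    m=(P[:,2]>.115)&(P[:,2]<.15)&(dep>0)
    print(n,m.sum(),np.median(P[m],0),P[m].min(0),P[m].max(0),g[m].mean(0), np.percentile(P[m][:,2],[5,50,95]))
for n,D,box in(("side",S,(340,115,390,165)),("top",T,(387,180,440,240))):
    x0,y0,x1,y1=box;g=np.mgrid[y0:y1,x0:x1].reshape(2,-1)[::-1].T
    dep=D["d"][g[:,1],g[:,0]];P=pts(n,g,dep)
    m=(P[:,2]>.07)&(P[:,2]<.085)&(dep>0)
    c,r=cv2.minEnclosingCircle(P[m][:,:2].astype(np.float32))
    print(n,m.sum(),c,r,np.median(P[m],0),P[m].min(0),P[m].max(0),g[m].mean(0))
E
```

```text
side 354 [0.47699667 0.06187736 0.12837363] [ 0.45851639 -0.02762964  0.11545888] [0.50243983 0.14685422 0.13434349] [305.12429379 197.3559322 ] [0.11753554 0.12837363 0.13053645]
top 317 [0.47921008 0.05336564 0.12991758] [0.45789202 0.03239611 0.1151844 ] [0.50163149 0.07416803 0.13408039] [273.29968454 203.54574132] [0.12585777 0.12991758 0.13263718]
side 125 (0.47877582907676697, -0.2828007936477661) 0.02789994888007641 [ 0.47955078 -0.28191776  0.07319866] [ 0.45354324 -0.30959717  0.07001168] [ 0.50454728 -0.25522076  0.07883395] [364.392 130.536]
top 332 (0.47781816124916077, -0.28171440958976746) 0.028261566534638405 [ 0.47803921 -0.2814411   0.07497305] [ 0.45196921 -0.30918534  0.07002753] [ 0.50491836 -0.25397357  0.07899425] [417.4246988  209.11746988]
```

```bash
ls pics
```

```text
c1.png
c2.png
side0.npz
side0.png
top0.npz
top0.png
```

View pics/c1.png

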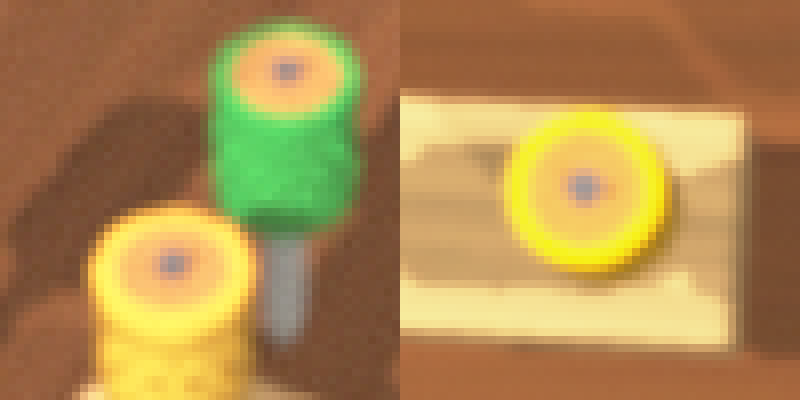

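View pics/c2.png

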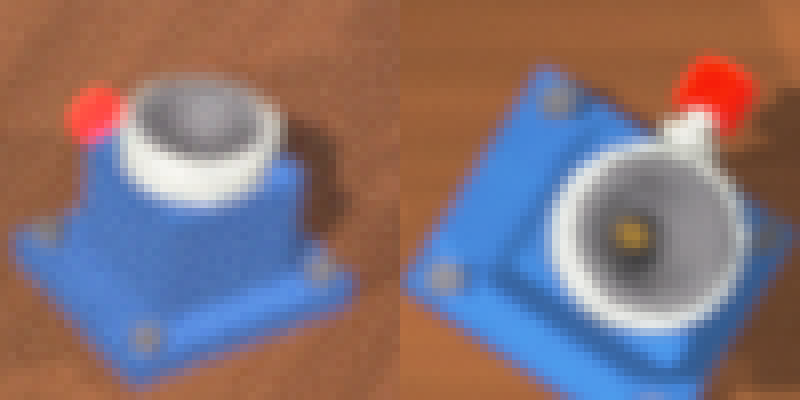

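```bash
python3 - <<'E'
import numpy as np,cv2
from h import *
S=np.load("pics/side0.npz")["p"];T=np.load("pics/top0.npz")["p"]
print("drum pin tri",tri((306,192.6),(272.5,202.9)), "top on .13",plane("top",[(272.5,202.9)],.13),"side",plane("side",[(306,192.6)],.13))
# rim of drum outline in top view: saturated yellow
h=cv2.cvtColor(T,cv2.COLOR_BGR2HSV)
m=np.zeros(h.shape[:2],np.uint8);b=(slice(185,222),slice(255,292))
m[b]=((h[b][...,0]>23)&(h[b][...,0]<35)&(h[b][...,1]>185)).astype(np.uint8)*255
c=max(cv2.findContours(m,cv2.RETR_EXTERNAL,cv2.CHAIN_APPROX_NONE)[0],key=cv2.contourArea)
P=plane("top",c.reshape(-1,2),.13);print("drum circ",cv2.minEnclosingCircle(P[:,:2].astype(np.float32)),len(c))
# collar rim: bright low saturation
for n,I,b in(("top",T,(slice(190,230),slice(400,436))),("side",S,(slice(120,145),slice(350,380)))):
    h=cv2.cvtColor(I,cv2.COLOR_BGR2HSV);m=np.zeros(h.shape[:2],np.uint8)
    m[b]=((h[b][...,1]<70)&(h[b][...,2]>170)).astype(np.uint8)*255
    c=max(cv2.findContours(m,cv2.RETR_EXTERNAL,cv2.CHAIN_APPROX_NONE)[0],key=len)
    print(n,cv2.boundingRect(c))
    # rim crosshair checks
    hh=[x for x in cv2.findContours(m,cv2.RETR_CCOMP,cv2.CHAIN_APPROX_NONE)[0] if len(x)>10]
    for x in hh:
        if len(x)>4:
            e=cv2.fitEllipse(x);print(len(x),e,plane(n,[e[0]],.076))
print(proj("top",[[.4778,-.2817,.076]]),proj("side",[[.4778,-.2817,.076]]))
for u in((193,200),(233,202),(315,200),(281,161)):print(u,plane("top",[u],.13))
E
```

```text
drum pin tri [0.48160675 0.05512891 0.12932714] top on .13 [[0.48112671 0.05489163 0.13      ]] side [[0.48170743 0.05574206 0.13      ]]
drum circ ((0.48008525371551514, 0.05400144308805466), 0.02159183844923973) 52
top (406, 194, 24, 27)
127 ((418.056396484375, 208.3855438232422), (21.93667984008789, 24.23670196533203), 26.107473373413086) [[ 0.47967137 -0.28259263  0.076     ]]
side (354, 127, 21, 14)
58 ((364.2428283691406, 131.94549560546875), (15.898868560791016, 18.490802764892578), 78.76471710205078) [[ 0.47521784 -0.27029903  0.076     ]]
[[417.70014753 209.16540321]] [[364.97003967 129.50423835]]
(193, 200) [[0.48531239 0.23334195 0.13      ]]
(233, 202) [[0.48198852 0.14306302 0.13      ]]
(315, 200) [[ 0.48885494 -0.03934219  0.13      ]]
(281, 161) [[0.57673385 0.03877948 0.13      ]]
```

carry_out(
  series=[
    [0.04,-0.04,-0.02,0,0,-0.1,0],
    [0.08,-0.08,-0.03,0,0,-0.2,0],
    [0.12,-0.12,-0.03,0,0,-0.3,0],
    [0.16,-0.16,-0.03,0,0,-0.4,0],
    [0.2,-0.2,-0.03,0,0,-0.5,0],
    [0.24,-0.25,-0.03,0,0,-0.6,0],
    [0.28,-0.3,-0.03,0,0,-0.75,0],
    [0.32,-0.34,-0.03,0,0,-0.88,0],
    [0.36,-0.39,-0.03,0,0,-1.0,0],
    [0.4,-0.43,-0.03,0,0,-1.1,0],
  ],
  force=60,
)

```text
clock: 1.35
position: [0.4419, -0.0526, 0.2371]
tool_rot: [3.141, 0.0, 1.435]
force: [0.8, -0.8, 0.2]
grip_width: 0.0853
```

carry_out(
  series=[
    [0.045,0.009,0,0,0,-0.06,0],
    [0.09,0.018,0,0,0,-0.12,0],
    [0.1127,0.0228,0.02,0,0,-0.14,0],
    [0.1127,0.0228,0.05,0,0,-0.14,0],
    [0.1127,0.0228,0.055,0,0,-0.14,0],
  ],
)

```text
clock: 1.98
position: [0.4789, 0.0539, 0.1805]
tool_rot: [-3.139, 0.0, 1.571]
force: [0.1, 0.1, 0.4]
grip_width: 0.0853
```

```bash
python3 - <<'E'
from workcell import telemetry, imaging
import cv2,numpy as np
s=telemetry.observe();print(s["position"],s["tool_rot"],s["qpos"],s["force"])
a=[]
for n,x,y in(("side",250,120),("top",220,140)):
    p,d=imaging.grab_frame(n);np.savez(f"pics/{n}1.npz",p=p,d=d);a.append(cv2.resize(p[y:y+120,x:x+100],None,fx=4,fy=4,interpolation=cv2.INTER_CUBIC))
cv2.imwrite("pics/c3.png",np.hstack(a))
E
```

```text
[0.47894851 0.05385476 0.18051781] [-3.13859830e+00  1.48221962e-04  1.57133483e+00] [ 0.23525778  0.38148384 -0.5939765   1.96994523  0.27442548  0.87249882
 -0.503758  ] [0.11721208 0.10325725 0.42793134]
```

View pics/c3.png

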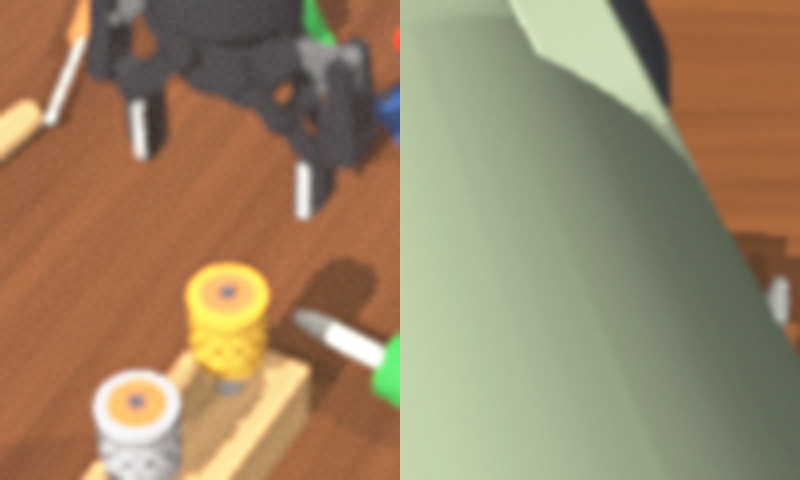

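```bash
python3 - <<'E'
import cv2,numpy as np
cv2.imwrite("pics/s1.png",np.load("pics/side1.npz")["p"]);cv2.imwrite("pics/t1.png",np.load("pics/top1.npz")["p"])
E
```

```text
(no output)
```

View pics/s1.png

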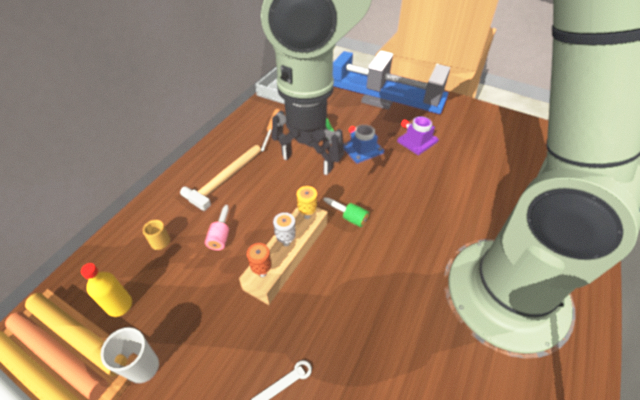

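View pics/t1.png

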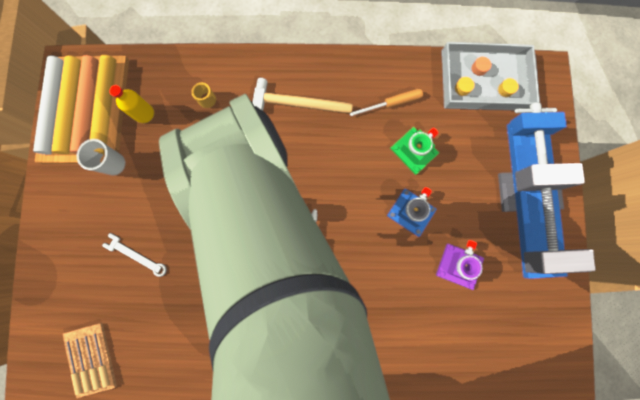

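Pink and green, which stood free on their tips, have toppled. Pink was never near the arm and no force showed on the wrist. Green now lies at side (348,212) and pink at (217,235), both clear of the grasp. The rack is unchanged, so I'm going down to grasp.

carry_out(
  series=[
    [0.0005,0.001,0.03,0,0,0,0],
    [0.0005,0.001,0.06,0,0,0,0],
    [0.0005,0.001,0.08,0,0,0,0],
    [0.0005,0.001,0.0895,0,0,0,0],
    [0.0005,0.001,0.0895,0,0,0,0],
    [0.0005,0.001,0.0895,0,0,0,150],
    [0.0005,0.001,0.0895,0,0,0,200],
    [0.0005,0.001,0.0895,0,0,0,255],
    [0.0005,0.001,0.0895,0,0,0,255],
    [0.0005,0.001,0.0895,0,0,0,255],
  ],
  force=60,
)

```text
clock: 3.32
position: [0.4816, 0.0545, 0.0932]
tool_rot: [3.14, -0.0, 1.571]
force: [-0.6, -0.3, 11.2]
grip_width: 0.0405
```

carry_out(
  series=[
    [0,0,0,0,0,0,255],
    [0,0,0,0,0,0,255],
  ],
)

```text
clock: 3.58
position: [0.4816, 0.0544, 0.0932]
tool_rot: [3.14, 0.0, 1.571]
force: [-1.0, -0.3, 10.9]
grip_width: 0.0404
```

```bash
python3 - <<'E'
from workcell import telemetry, imaging
import cv2,numpy as np
p,d=imaging.grab_frame("side");np.savez("pics/side2.npz",p=p,d=d)
cv2.imwrite("pics/c4.png",cv2.resize(p[150:250,240:350],None,fx=6,fy=6,interpolation=cv2.INTER_CUBIC))
E
```

```text
(no output)
```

View pics/c4.png

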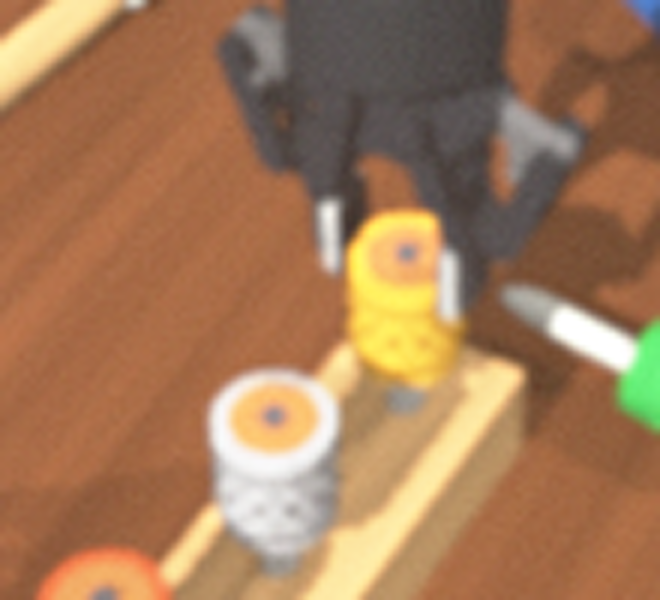

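```bash
python3 - <<'E'
from h import *
S=np.load("pics/side2.npz");S1=np.load("pics/side1.npz")
c=np.array([.4816,.0544,0])
for o in([0,0,.13],[.0215,.011,.0932],[.0215,-.011,.0932],[-.0215,.011,.0932],[-.0215,-.011,.0932],[.0215,.011,.12],[-.0215,.011,.12]):
    q=proj("side",[c+o])[0];print(o,q,(q-[239.5,149.5])*6)
# depth points of pads
for (x,y) in((330,210),(330,235),(330,262),(450,262),(450,285),(450,310),(407,253),(470,290)):
    u=[x/6+239.5,y/6+149.5];v=np.round(u).astype(int);print((x,y),S["p"][v[1],v[0]],pts("side",[v],[S["d"][v[1],v[0]]]))
g=np.mgrid[180:225,285:330].reshape(2,-1)[::-1].T
for D in(S1,S):
    P=pts("side",g,D["d"][g[:,1],g[:,0]]);m=(P[:,2]>.125)&(P[:,2]<.135)&(abs(P[:,1]-.054)<.035)&(abs(P[:,0]-.48)<.03)
    hsv=cv2.cvtColor(D["p"],cv2.COLOR_BGR2HSV)[g[:,1],g[:,0]];m&=(hsv[:,1]>80)&(hsv[:,0]<35)
    print(m.sum(),np.median(P[m],0),P[m].min(0),P[m].max(0))
E
```

```text
[0, 0, 0.13] [306.33792383 192.22377936] [401.02754299 256.34267619]
[0.0215, 0.011, 0.0932] [296.1145927  202.92127545] [339.68755621 320.52765272]
[0.0215, -0.011, 0.0932] [300.88051369 196.6249815 ] [368.28308215 282.749889  ]
[-0.0215, 0.011, 0.0932] [312.58692956 209.73618926] [438.52157734 361.41713558]
[-0.0215, -0.011, 0.0932] [317.17663594 203.23527755] [466.05981563 322.41166529]
[0.0215, 0.011, 0.12] [295.64230338 195.08579491] [336.85382028 273.51476943]
[-0.0215, 0.011, 0.12] [312.50856681 201.93812622] [438.05140087 314.62875735]
(330, 210) [204 212 216] [[0.50675553 0.06365554 0.15243835]]
(330, 235) [202 208 212] [[0.50686358 0.06475439 0.13744884]]
(330, 262) [192 202 223] [[ 0.57019063 -0.03092688 -0.00069085]]
(450, 262) [216 221 226] [[0.45649215 0.06493646 0.15060564]]
(450, 285) [223 229 230] [[0.45753656 0.06311932 0.13542671]]
(450, 310) [220 229 228] [[0.45620048 0.06566331 0.12551104]]
(407, 253) [144 148 161] [[0.47938241 0.05526452 0.1327047 ]]
(470, 290) [74 76 87] [[0.4488567  0.06092063 0.13459442]]
229 [0.47947291 0.0565616  0.12895084] [0.45881529 0.03403392 0.12528826] [0.50175491 0.07614075 0.13429021]
188 [0.48299028 0.05665689 0.12886634] [0.46204895 0.03071017 0.12515152] [0.50139934 0.07272909 0.13445686]
```

```bash
python3 - <<'E'
from h import *
from workcell import telemetry
s=telemetry.observe();print(s["position"],s["force"],s["grip_width"])
for k,tc,(u0,v0,u1,v1) in((1,[.4789,.0539,.1805],(270,140,335,180)),(2,[.4816,.0544,.0932],(285,175,330,210))):
    D=np.load(f"pics/side{k}.npz")
    g=np.mgrid[v0:v1,u0:u1].reshape(2,-1)[::-1].T
    P=pts("side",g,D["d"][g[:,1],g[:,0]]);h=cv2.cvtColor(D["p"],cv2.COLOR_BGR2HSV)[g[:,1],g[:,0]]
    m=(h[:,1]<50)&(h[:,2]>150)&(P[:,2]>.09)
    for sx in(1,-1):
        mm=m&((P[:,0]-tc[0])*sx>0);print(k,sx,mm.sum(),np.percentile(P[mm],[2,50,98],axis=0),g[mm].min(0),g[mm].max(0))
D=np.load("pics/side2.npz")
p=cv2.resize(D["p"][165:215,280:335],None,fx=14,fy=12,interpolation=cv2.INTER_NEAREST);cv2.imwrite("pics/c5.png",p)
E
```

```text
[0.48156667 0.05448715 0.09318627] [-0.85061832 -0.25409751 10.79266166] 0.040210485477616
1 1 43 [[0.52134817 0.05968406 0.22090242]
 [0.52521283 0.06440113 0.23717132]
 [0.53201115 0.06568707 0.25496994]] [282 145] [286 159]
1 -1 51 [[0.42810622 0.06198169 0.2208886 ]
 [0.43173678 0.06405702 0.23728749]
 [0.43481238 0.06600218 0.25285754]] [324 161] [327 173]
2 1 37 [[0.50067696 0.06025832 0.12339317]
 [0.50486253 0.06475439 0.14134926]
 [0.51224399 0.06686426 0.15725958]] [293 183] [296 194]
2 -1 39 [[0.43120431 0.05245949 0.12245573]
 [0.45620048 0.06489414 0.13652468]
 [0.47984635 0.06618765 0.20910855]] [307 175] [325 202]
```

View pics/c5.png

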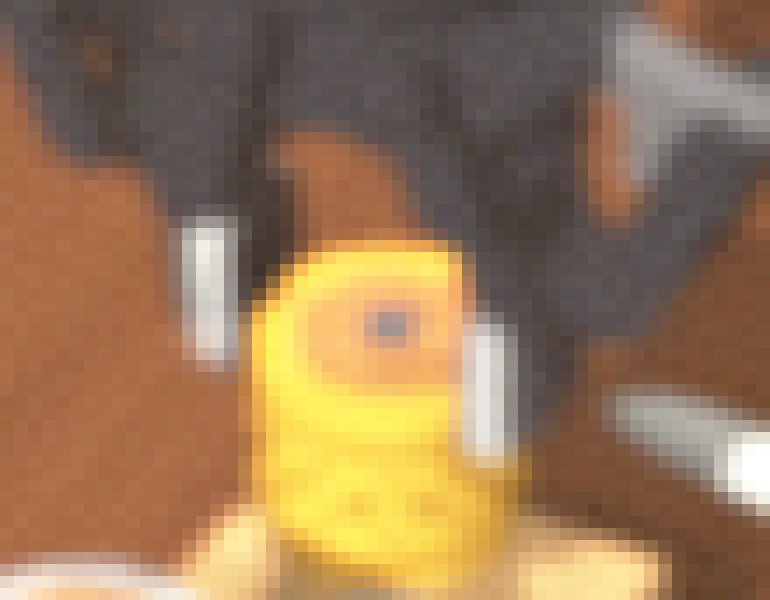

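```bash
python3 - <<'E'
from h import *
D=np.load("pics/side0.npz")
g=np.mgrid[0:75,480:545].reshape(2,-1)[::-1].T
dep=D["d"][g[:,1],g[:,0]];P=pts("side",g,dep)
m=(dep>0)&(np.hypot(P[:,0]-.203,P[:,1]+.591)<.1)&(P[:,2]>.1)
print(m.sum(),np.percentile(P[m],[0,1,3,50],axis=0))
cv2.imwrite("pics/c6.png",cv2.resize(D["p"][0:75,480:545],None,fx=8,fy=8,interpolation=cv2.INTER_NEAREST))
print((proj("side",[[.2028,-.5908,.2063]])[0]-[480,0]+.5)*8)
for s in(1,-1):
  t=np.array([.3248,-.9458])*.0427*s
  for z in(.2063,.2193,.2463): print(s,z,(proj("side",[[.2028+t[0],-.5908+t[1],z]])[0]-[480,0]+.5)*8)
E
```

```text
1412 [[ 0.16357338 -0.65419247  0.24245229]
 [ 0.16611508 -0.64828291  0.24578257]
 [ 0.16847376 -0.63661266  0.25230908]
 [ 0.19637947 -0.55665441  0.3417788 ]]
[123.34988908 533.56991339]
1 0.2063 [103.34108812 478.74932359]
1 0.2193 [114.39724612 447.16117429]
1 0.2463 [137.78828104 380.06321069]
-1 0.2063 [144.37364643 591.5492276 ]
-1 0.2193 [156.49766453 559.03086855]
-1 0.2463 [182.19026705 489.83844689]
```

View pics/c6.png

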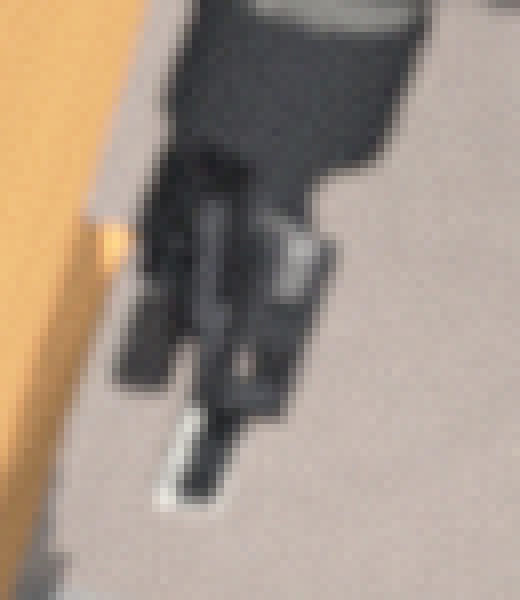

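The fingertips are really about 27 mm higher than the reported TCP suggests: both the start view and the pre-grasp view put them 40 mm above it when open. So this grip only catches the drum's top 7 mm. I'll check how high the palm is, then regrasp lower.

```bash
python3 - <<'E'
from h import *
D=np.load("pics/side2.npz")
g=np.mgrid[140:215,270:345].reshape(2,-1)[::-1].T
dep=D["d"][g[:,1],g[:,0]];P=pts("side",g,dep)-[.4816,.0544,.0932]
h=cv2.cvtColor(D["p"],cv2.COLOR_BGR2HSV)[g[:,1],g[:,0]]
dark=(h[:,2]<110)&(dep>0)&(P[:,2]>.02)&(np.abs(P[:,:2]).max(1)<.12)
for a,b in((-.1,-.07),(-.07,-.05),(-.05,-.03),(-.03,-.01),(-.01,.01),(.01,.03),(.03,.05),(.05,.07),(.07,.1)):
    m=dark&(P[:,0]>a)&(P[:,0]<b)
    if m.sum():print(a,b,m.sum(),np.percentile(P[m][:,2],[0,5,50]),P[m][:,1].min(),P[m][:,1].max())
E
```

```text
-0.07 -0.05 111 [0.0746896  0.07849199 0.10899269] -0.011568930277051241 0.013990487635012101
-0.05 -0.03 490 [0.03092888 0.0499703  0.16032415] -0.011573912480076325 0.03805285435637341
-0.03 -0.01 522 [0.07098716 0.09073932 0.16262935] -0.014782836078853605 0.04723368415973423
-0.01 0.01 287 [0.09856434 0.10442087 0.17115504] 0.008997059554686222 0.048382128176767354
0.01 0.03 226 [0.04263308 0.05154424 0.11023048] -0.007778847922353831 0.04562645692663426
0.03 0.05 152 [0.06873204 0.07413993 0.08836875] -0.01220945340275053 0.01433058204336269
0.05 0.07 55 [0.07976162 0.08759247 0.11590827] -0.008833528625289182 0.013745668096386561
```

carry_out(
  series=[
    [0,0,0,0,0,0,0],
    [0,0,0,0,0,0,0],
    [0,0,0,0,0,0,0],
    [0,0,0,0,0,0,0],
    [0,0,0.01,0,0,0,0],
    [0,0,0.02,0,0,0,0],
    [0,0,0.026,0,0,0,0],
    [0,0,0.026,0,0,0,0],
  ],
)

```text
clock: 4.62
position: [0.4806, 0.0545, 0.0658]
tool_rot: [-3.14, 0.0, 1.571]
force: [1.4, -0.3, 0.8]
grip_width: 0.0859
```

```bash
python3 - <<'E'
from h import *
from workcell import telemetry
s=telemetry.observe();print(s["position"],s["force"],s["grip_width"])
p,d=imaging.grab_frame("side");np.savez("pics/side3.npz",p=p,d=d)
cv2.imwrite("pics/c7.png",cv2.resize(p[150:250,240:350],None,fx=6,fy=6,interpolation=cv2.INTER_CUBIC))
E
```

```text
[0.48057041 0.05446753 0.06579255] [ 1.43456712 -0.28942715  0.75602065] 0.08586263871628193
```

View pics/c7.png

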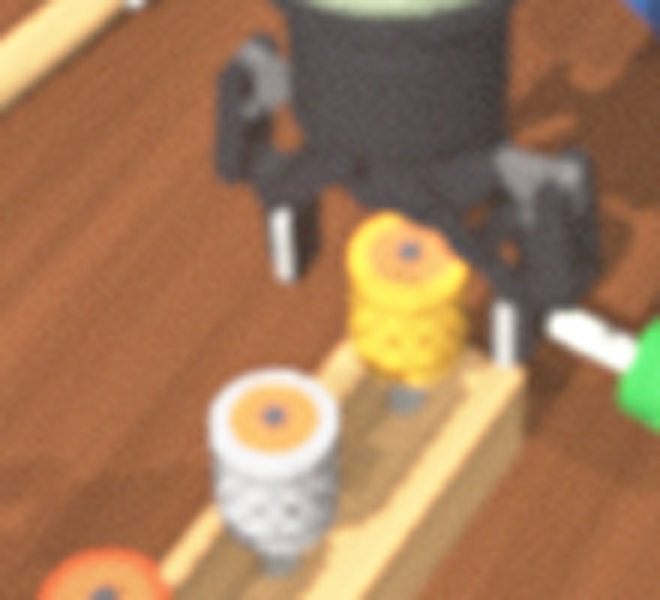

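The drum is still upright, with its pin at crop (408,250), and the open pads straddle it symmetrically. Now closing the gripper.

carry_out(
  series=[
    [0,0,0,0,0,0,120],
    [0,0,0,0,0,0,160],
    [0,0,0,0,0,0,255],
    [0,0,0,0,0,0,255],
    [0,0,0,0,0,0,255],
    [0,0,0,0,0,0,255],
  ],
  force=60,
)

```text
clock: 5.42
position: [0.4815, 0.0544, 0.0668]
tool_rot: [3.14, -0.0, 1.571]
force: [1.0, -0.2, 5.1]
grip_width: 0.0418
```

```bash
python3 - <<'E'
from h import *
from workcell import telemetry
s=telemetry.observe();print(s["position"],s["force"],s["grip_width"])
p,d=imaging.grab_frame("side");np.savez("pics/side4.npz",p=p,d=d)
cv2.imwrite("pics/c8.png",cv2.resize(p[150:250,240:350],None,fx=6,fy=6,interpolation=cv2.INTER_CUBIC))
E
```

```text
[0.48148008 0.05444809 0.06680196] [ 0.96054694 -0.18625114  5.06297089] 0.041830687883279885
```

View pics/c8.png

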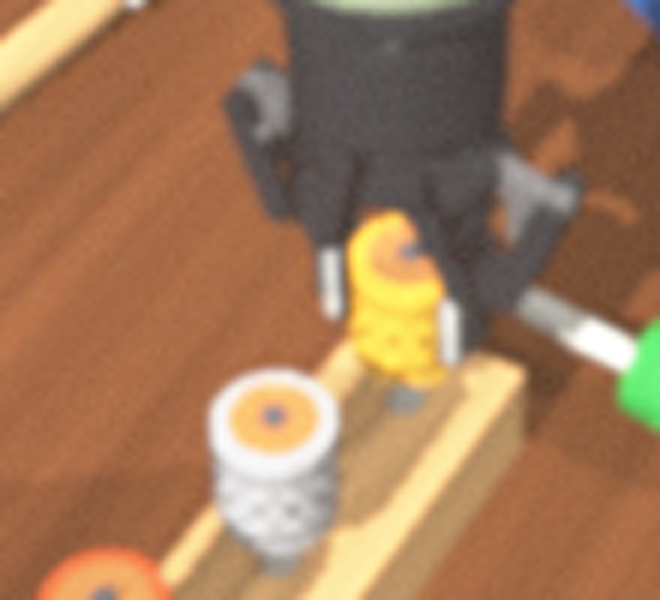

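The pads now grip the drum wall over z≈0.095–0.13. Lifting.

carry_out(
  series=[
    [0,0,-0.01,0,0,0,255],
    [0,0,-0.03,0,0,0,255],
    [0,0,-0.055,0,0,0,255],
    [0,0,-0.08,0,0,0,255],
    [0,0,-0.1,0,0,0,255],
    [0,0,-0.115,0,0,0,255],
    [0,0,-0.12,0,0,0,255],
  ],
  force=80,
)

```text
clock: 6.35
position: [0.481, 0.0543, 0.1872]
tool_rot: [3.141, 0.0, 1.571]
force: [-0.1, -0.6, -3.4]
grip_width: 0.0417
```

```bash
python3 - <<'E'
from h import *
from workcell import telemetry
s=telemetry.observe();print(s["position"],s["tool_rot"],s["force"],s["grip_width"])
p,d=imaging.grab_frame("side");np.savez("pics/side5.npz",p=p,d=d)
cv2.imwrite("pics/c9.png",cv2.resize(p[120:250,240:350],None,fx=4.5,fy=4.5,interpolation=cv2.INTER_CUBIC))
E
```

```text
[0.48104874 0.05432096 0.18716442] [3.14085212e+00 5.60426304e-05 1.57060449e+00] [-0.12781242 -0.55679224 -3.43312985] 0.04167147632944392
```

View pics/c9.png

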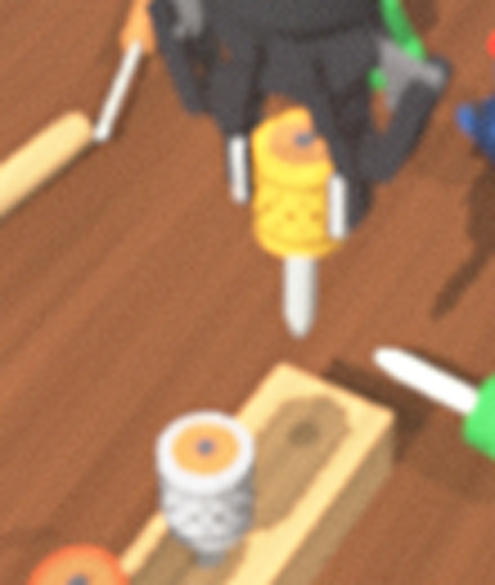

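The brass drum is held upright: its tip is at side pixel (306,193), where a vertical drum should put it. The wrist reads about 3 N of added weight, and the steel and copper drums are undisturbed. Next I'll carry it over the blue holder and refine the holder centre.

carry_out(
  series=[
    [-0.02,0,0,0,0,0,255],
    [-0.06,0,0,0,0,0,255],
    [-0.1,0,0,0,0,0,255],
    [-0.145,0,0,0,0,0,255],
    [-0.19,0,0,0,0,0,255],
    [-0.235,0,0,0,0,0,255],
    [-0.275,0,0,0,0,0,255],
    [-0.31,0,0,0,0,0,255],
    [-0.33,-0.001,0,0,0,0,255],
    [-0.335,-0.001,0,0,0,0,255],
  ],
)

```text
clock: 7.65
position: [0.4796, -0.281, 0.1858]
tool_rot: [-3.141, -0.001, 1.57]
force: [-0.5, 0.5, -2.6]
grip_width: 0.0412
```

carry_out(
  series=[
    [0,0,0.01,0,0,0,255],
    [0,0,0.02,0,0,0,255],
    [0,0,0.025,0,0,0,255],
    [0,0,0.025,0,0,0,255],
  ],
)

```text
clock: 8.15
position: [0.4799, -0.2801, 0.1609]
tool_rot: [-3.141, -0.001, 1.571]
force: [0.3, -0.1, -2.7]
grip_width: 0.0415
```

```bash
python3 - <<'E'
from h import *
from workcell import telemetry
s=telemetry.observe();print(s["position"],s["tool_rot"],s["force"],s["grip_width"],s["qpos"])
a=[]
for n,x,y in(("side",320,90),("top",360,160)):
    p,d=imaging.grab_frame(n);np.savez(f"pics/{n}6.npz",p=p,d=d)
    a.append(cv2.resize(p[y:y+80,x:x+90],None,fx=4.4,fy=6,interpolation=cv2.INTER_CUBIC) if 0 else cv2.resize(p[y:y+80,x:x+80],None,fx=5,fy=5,interpolation=cv2.INTER_CUBIC))
cv2.imwrite("pics/c10.png",np.hstack(a))
E
```

```text
[ 0.47987555 -0.28006791  0.16094564] [-3.14094830e+00 -5.14672104e-04  1.57144384e+00] [ 0.26578065 -0.11346889 -2.69323667] 0.04151057804132756 [ 0.77124136  0.50282994 -0.47979423  1.81263395  0.28841503  0.89651298
  0.1607699 ]
```

View pics/c10.png

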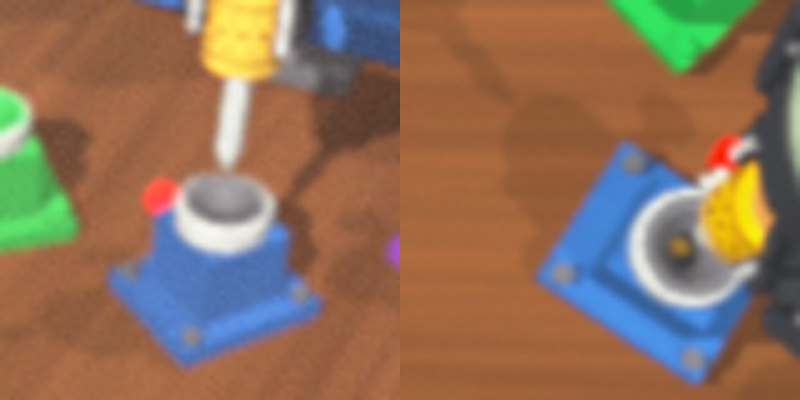

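```bash
python3 - <<'E'
from h import *
S=np.load("pics/side6.npz")["p"];T=np.load("pics/top6.npz")["p"]
cv2.imwrite("pics/c11.png",np.hstack([cv2.resize(S[100:150,345:395],None,fx=8,fy=8,interpolation=cv2.INTER_NEAREST),cv2.resize(np.load("pics/top0.npz")["p"][185:235,392:442],None,fx=8,fy=8,interpolation=cv2.INTER_NEAREST)]))
for z in(.104,.110,.076):print(z,(proj("side",[[.4799,-.2801,z]])[0]-[345,100]+.5)*8)
a=np.linspace(0,2*np.pi,25)
for n,o in(("side",[345,100]),("top",[392,185])):
  for c in((.4799,-.2801),(.4790,-.2815)):
    for r in(.017,):
      q=(proj(n,np.c_[c[0]+r*np.cos(a),c[1]+r*np.sin(a),a*0+.076])-o+.5)*8
      print(n,c,r,"x",q[:,0].min(),q[:,0].max(),"y",q[:,1].min(),q[:,1].max())
E
```

```text
0.104 [164.09495314 177.37036111]
0.11 [165.72683336 163.48430115]
0.076 [156.63642243 240.71442695]
side (0.4799, -0.2801) 0.017 x 109.59574319075045 203.59691530305918 y 211.71029439985034 270.3733125386916
side (0.479, -0.2815) 0.017 x 113.45802438260489 207.4085161818375 y 210.3695321660996 268.9688620830775
top (0.4799, -0.2801) 0.017 x 147.0818742244137 260.9863192637886 y 133.3722153997062 247.35620951226974
top (0.479, -0.2815) 0.017 x 151.83918862850896 265.7427960493105 y 136.43428382372645 250.44462110125028
```

View pics/c11.png

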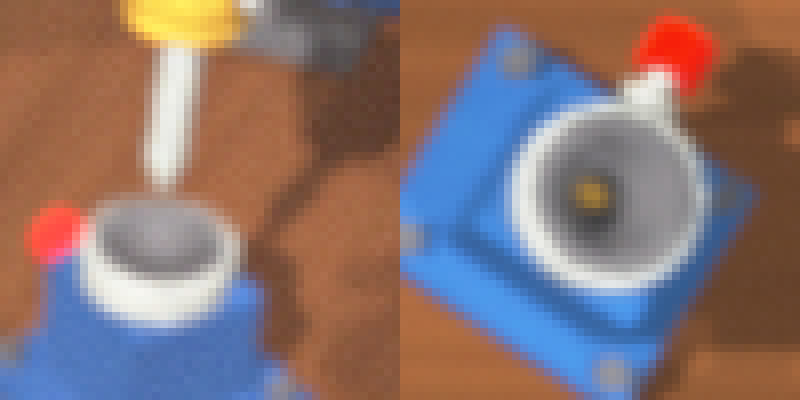

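The tip is at the predicted pixel, (163,185) in the crop. The mouth centres, (160,240) side and (209,195) top, put the holder about 1 mm further to -y and 0.6 mm to -x. I'll shift by that much and lower into the bore, stopping short of the plunger.

carry_out(
  series=[
    [-0.0012,-0.0006,0.005,0,0,0,255],
    [-0.0012,-0.0006,0.015,0,0,0,255],
    [-0.0012,-0.0006,0.025,0,0,0,255],
    [-0.0012,-0.0006,0.033,0,0,0,255],
    [-0.0012,-0.0006,0.041,0,0,0,255],
    [-0.0012,-0.0006,0.049,0,0,0,255],
    [-0.0012,-0.0006,0.054,0,0,0,255],
    [-0.0012,-0.0006,0.054,0,0,0,255],
  ],
)

```text
clock: 9.25
position: [0.4792, -0.2817, 0.1071]
tool_rot: [-3.141, -0.0, 1.571]
force: [-0.8, -0.4, -2.6]
grip_width: 0.0416
```

```bash
python3 - <<'E'
from h import *
from workcell import telemetry
s=telemetry.observe();print(s["position"],s["tool_rot"],s["force"],s["moment"],s["grip_width"])
p,d=imaging.grab_frame("side");cv2.imwrite("pics/c12.png",cv2.resize(p[85:165,320:420],None,fx=6,fy=6,interpolation=cv2.INTER_CUBIC))
E
```

```text
[ 0.47924247 -0.28171281  0.10708416] [-3.14119018e+00 -2.73337312e-04  1.57080001e+00] [-0.76131016 -0.41981694 -2.64255449] [-0.00172248  0.06508744  0.01427052] 0.04156505846954395
```

View pics/c12.png

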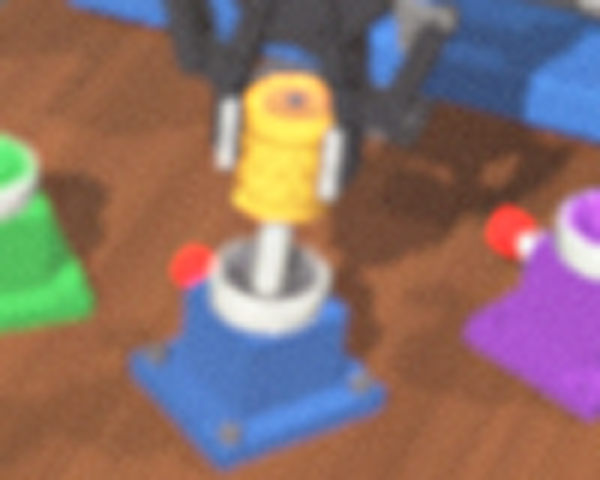

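The shank is in the bore with the tip at about z=0.05 and no side force. Now pushing slowly past the plunger.

carry_out(
  series=[
    [0,0,0.006,0,0,0,255],
    [0,0,0.012,0,0,0,255],
    [0,0,0.017,0,0,0,255],
    [0,0,0.022,0,0,0,255],
    [0,0,0.027,0,0,0,255],
    [0,0,0.032,0,0,0,255],
    [0,0,0.036,0,0,0,255],
    [0,0,0.036,0,0,0,255],
  ],
  force=90,
)

```text
clock: 10.3
position: [0.4789, -0.2815, 0.0707]
tool_rot: [-3.141, -0.001, 1.571]
force: [-2.5, 1.4, -9.6]
grip_width: 0.0413
```

carry_out(
  series=[
    [0,0,0.003,0,0,0,255],
    [0,0,0.006,0,0,0,255],
    [0,0,0.008,0,0,0,255],
    [0,0,0.009,0,0,0,255],
    [0,0,0.009,0,0,0,255],
  ],
)

```text
clock: 10.92
position: [0.4792, -0.2815, 0.0636]
tool_rot: [-3.141, 0.0, 1.571]
force: [-13.3, 7.9, 28.2]
grip_width: 0.0411
```

```bash
python3 - <<'E'
from h import *
from workcell import telemetry
s=telemetry.observe();print(s["position"],s["tool_rot"],s["force"],s["moment"],s["grip_width"])
p,d=imaging.grab_frame("side");np.savez("pics/side8.npz",p=p,d=d);cv2.imwrite("pics/c13.png",cv2.resize(p[95:155,325:405],None,fx=8,fy=8,interpolation=cv2.INTER_CUBIC))
E
```

```text
[ 0.47921991 -0.28150202  0.06359878] [-3.14119255e+00  4.56257072e-04  1.57093795e+00] [-13.32748962   7.86256606  28.21901117] [ 1.41151871  3.46463814 -0.13739707] 0.04111864449146016
```

View pics/c13.png

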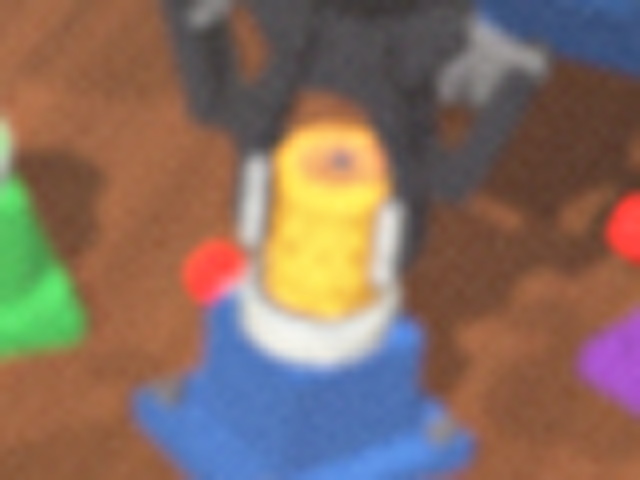

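carry_out(
  series=[
    [0,0,0.0005,0,0,0,255],
    [0,0,0.001,0,0,0,255],
    [0,0,0.001,0,0,0,255],
  ],
)

```text
clock: 11.35
position: [0.4793, -0.2814, 0.0634]
tool_rot: [-3.141, 0.001, 1.571]
force: [-17.1, 12.0, 46.1]
grip_width: 0.0412
```

```bash
python3 - <<'E'
from h import *
D=np.load("pics/side8.npz")
g=np.mgrid[108:140,355:378].reshape(2,-1)[::-1].T
P=pts("side",g,D["d"][g[:,1],g[:,0]]);h=cv2.cvtColor(D["p"],cv2.COLOR_BGR2HSV)[g[:,1],g[:,0]]
m=(h[:,0]<35)&(h[:,1]>90)&(P[:,2]>.115)&(P[:,2]<.14)&(abs(P[:,1]+.2815)<.02)
print(m.sum(),np.percentile(P[m],[10,50,90],axis=0))
E
```

```text
134 [[ 0.46279552 -0.29277016  0.11843971]
 [ 0.47915417 -0.27442894  0.12376218]
 [ 0.49479285 -0.26354432  0.12593108]]
```

Commanding 1 mm more raised the force by 18 N and moved the tool only 0.2 mm, so the drum is seated on the collar. I'll ease off the load, release, and back away upward.

carry_out(
  series=[
    [0,0,-0.001,0,0,0,255],
    [0,0,-0.0015,0,0,0,255],
    [0,0,-0.0015,0,0,0,150],
    [0,0,-0.0015,0,0,0,80],
    [0,0,-0.0015,0,0,0,0],
    [0,0,-0.0015,0,0,0,0],
    [0,0,-0.0015,0,0,0,0],
    [0,0,-0.0015,0,0,0,0],
    [0,0,-0.0015,0,0,0,0],
  ],
)

```text
clock: 12.48
position: [0.4794, -0.2818, 0.0629]
tool_rot: [3.142, 0.0, 1.571]
force: [0.2, 0.9, 0.6]
grip_width: 0.0856
```

carry_out(
  series=[
    [0,0,-0.02,0,0,0,0],
    [0,0,-0.05,0,0,0,0],
    [0,0,-0.08,0,0,0,0],
    [0,0,-0.11,0,0,0,0],
    [0,0,-0.14,0,0,0,0],
    [-0.03,0,-0.17,0,0,0,0],
    [-0.07,0,-0.18,0,0,0,0],
    [-0.11,0,-0.18,0,0,0,0],
    [-0.15,0,-0.18,0,0,0,0],
    [-0.18,0,-0.18,0,0,0,0],
  ],
)

```text
clock: 13.72
position: [0.4789, -0.4635, 0.2426]
tool_rot: [-3.141, 0.0, 1.57]
force: [-0.4, 0.7, 0.9]
grip_width: 0.0855
```

```bash
python3 - <<'E'
from h import *
from workcell import telemetry
s=telemetry.observe();print(s["position"],s["force"],s["grip_width"],s["clock"])
a=[]
for n,x,y in(("side",330,90),("top",380,165)):
    p,d=imaging.grab_frame(n);np.savez(f"pics/{n}9.npz",p=p,d=d);cv2.imwrite(f"pics/{n}9.png",p)
    a.append(cv2.resize(p[y:y+70,x:x+70],None,fx=5.7,fy=5.7,interpolation=cv2.INTER_CUBIC))
    g=np.mgrid[y:y+70,x:x+70].reshape(2,-1)[::-1].T
    P=pts(n,g,d[g[:,1],g[:,0]]);m=(P[:,2]>.118)&(P[:,2]<.145)&(np.hypot(P[:,0]-.4793,P[:,1]+.2815)<.03)
    if m.sum():print(n,m.sum(),np.percentile(P[m],[5,50,95],axis=0))
cv2.imwrite("pics/c14.png",np.hstack(a))
E
```

```text
[ 0.47885941 -0.46351749  0.24264759] [-0.38386979  0.70106038  0.92981788] 0.08552064810762465 13.725
side 136 [[ 0.4581661  -0.29770619  0.11913383]
 [ 0.47530245 -0.2770447   0.1245164 ]
 [ 0.49294142 -0.2607753   0.1267351 ]]
top 312 [[ 0.45701237 -0.30119769  0.12261039]
 [ 0.47476217 -0.28239425  0.12651474]
 [ 0.49263356 -0.26428721  0.12925801]]
```

View pics/c14.png

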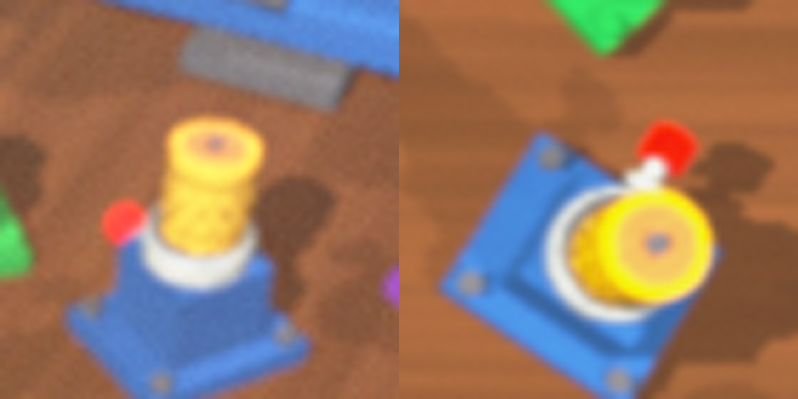

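View pics/side9.png

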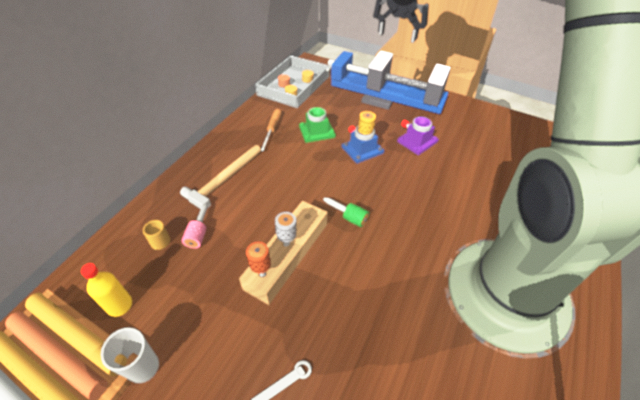

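```bash
python3 - <<'E'
from h import *
print(tri((367,114.6),(424.8,207)),plane("top",[(424.8,207)],.126),plane("side",[(367,114.6)],.126))
for k,c in((0,(.4795,.054)),(9,(.4748,-.2824))):
  for n,(x,y) in(("top",(250,180) if k==0 else (400,185)),("side",(285,175) if k==0 else (345,100))):
    D=np.load(f"pics/{n}{k}.npz");g=np.mgrid[y:y+45,x:x+45].reshape(2,-1)[::-1].T
    P=pts(n,g,D["d"][g[:,1],g[:,0]]);m=(np.hypot(P[:,0]-c[0],P[:,1]-c[1])<.018)&(P[:,2]>.11)&(P[:,2]<.14)
    for _ in range(3):
        A=np.c_[P[m][:,:2]-c,np.ones(m.sum())];f=np.linalg.lstsq(A,P[m][:,2],rcond=None)[0]
        m&=abs((np.c_[P[:,:2]-c,np.ones(len(P))]@f)-P[:,2])<.004
    print(k,n,m.sum(),f)
for n,b in(("side",(8,)),):pass
T=np.load("pics/top9.npz")["p"];S=np.load("pics/side9.npz")["p"]
cv2.imwrite("pics/c15.png",np.hstack([cv2.resize(S[100:150,342:392],None,fx=8,fy=8,interpolation=cv2.INTER_NEAREST),cv2.resize(T[185:235,395:445],None,fx=8,fy=8,interpolation=cv2.INTER_NEAREST)]))
E
```

```text
[ 0.4774543  -0.28482595  0.12590392] [[ 0.47681087 -0.28498513  0.126     ]] [[ 0.47805045 -0.28453954  0.126     ]]
0 top 205 [0.02483864 0.00837993 0.13039398]
0 side 154 [ 0.02687349 -0.00552352  0.12914   ]
9 top 191 [0.02293555 0.01181659 0.12701984]
9 side 77 [0.04761225 0.01282835 0.12504455]
```

View pics/c15.png

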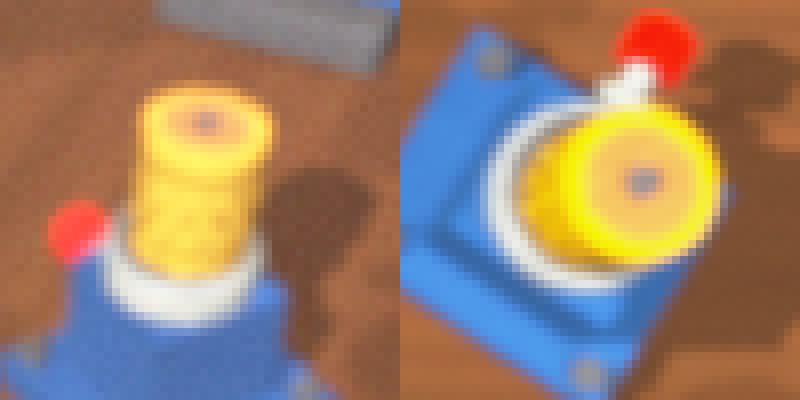

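```bash
python3 -c "
from workcell import ticket,telemetry
s=telemetry.observe();print(s['clock'],abs(s['qd']).max());print(ticket.job_done())"
```

```text
13.825 0.05915927227136495
the job is handed in; nothing more can be done
None
```

I took the brass drum from the rack and pushed its shank past the plunger into the blue holder. It now sits on the collar, and I handed the job in at 13.8 s. Copper and steel are still standing in the rack.

**Last checks:**
- **Seating:** while pressing, 1 mm more of commanded travel raised the force from 28 to 46 N but moved the tool only 0.2 mm.
- **Height:** after release, the drum top measures 0.126 m from both views, which is the fully home height. Against its height in the rack it dropped 3.4 mm (top camera) and 4.1 mm (side camera), where 4 mm was expected.
- **Robot clear:** the gripper is open and about 0.18 m away from the holder, touching nothing.

**What disagreed or went wrong:**
- **Fingertip position:** the fingertips are about 27 mm higher than the reported tool position suggests. The first grip caught only the drum's top edge, so I opened and regrasped lower.
- **Grip reading:** the opening read about 41 to 42 mm on the 44 mm drum.
- **Drum tilt:** the top camera shows the drum as upright as it was in the rack. The side camera suggests about 1° of tilt, from few points. I trusted the top camera and did not press the drum again.
- **Look-alike drums:** the pink and green ones toppled early on, and no contact force showed. Pink then rolled up to the hammer. Both were still on the bench in the last picture.

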